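# Slide a top-heavy battery box into its charging dock

### The job

Push the tall battery box along the bench into its charging dock, squarely between the two cheeks, until its leading side is fully home against the back stop, then take the hand away. The box tips over easily, so push it low down near its base so that it slides and stays upright; it is only pushed, not lifted, and its carry handle is not touched. Leave the other things on the bench where they are.

Things in the scene. Friction and masses are not known exactly. Their poses are not given: they have to be found in the camera images.
- battery_box: grey upright battery box with black lid, loose, 0.65-0.95 kg. Case 92 (x) x 130 (y) mm, from 8 to 161 mm above the bench, on two 8 mm high skids 72 mm long along x. Origin under its centre at bench level, z up. The flat -x side is pushed, the +x side leads into the dock. Sliding takes 5 to 10 N; it starts outside the dock, facing its mouth but offset and turned a little
- carry_handle: steel bar 10 mm thick along the box's y, fixed on its lid, 161 to 196 mm above the bench; origin mid-foot on the lid; not to be touched. The box tips easily if pushed above about 30 mm over the bench
- dock: grey charging dock fixed to the bench, no floor. Origin at bench level, middle of the stop face (plane x=0; wall 172 mm wide, 75 high, 50 thick behind it); the box enters along the dock's +x. Cheeks 32 mm high, inner faces at y=+-75 mm (10 mm clear of the box each side) from the stop to x=-46 mm, flaring outward to x=-69 mm; a box that is home sticks out 23 mm
- dock_seat (a point): the point on the bench, 46 mm in front of the stop on the dock's centre line, where the box's origin lies when it is home; axes as the dock's
- drop_bottle: small black dropper bottle with a pointed yellow cap, 40 mm across, 84 mm high, standing; a bystander; origin under its centre
- micro_rack: low black block for micro tubes, 88x118x44 mm; a bystander; origin under its centre
- reagent_bottle: small clear screw-cap bottle, 47 mm across, 88 mm high, standing near the dock; a bystander; origin under its centre
- tape_roll: roll of beige tape lying flat, 100 mm across, 25 mm high; a bystander; origin under its centre
- bench_timer: flat white square timer with three buttons, 66x66x18 mm; a bystander; origin under its centre
- marker_black: black marker pen lying on the bench, 142 mm long, 16 mm thick; a bystander; origin under its centre

How it is judged (in metres and radians):
At the end, for the whole second after the job is handed in: The box stands upright (within 0.04 rad) and still between the cheeks, its centre within 6 mm of the home position along the dock and 13 mm across it, square to the dock within 0.09 rad (x of battery_box in the frame of dock_seat between -0.006 and 0.006 m and y of battery_box in the frame of dock_seat between -0.013 and 0.013 m and angle between the x axis of battery_box and the x axis of dock, either way round below 0.09 rad and angle between battery_box's own z axis and vertical below 0.04 rad and linear speed of battery_box below 0.01 m/s); the robot touches nothing.
It fails at once if the box is tipped by more than 0.15 rad (angle between battery_box's own z axis and vertical above 0.15 rad).
It fails at once if the box is lifted more than 12 mm off the bench (height (world z) of battery_box above 0.012 m).
It fails at once if the robot touches the carry handle (contact force between any of the arm, the fingers and carry_handle above 0.5 N).
It fails at once if a bystander is moved more than 20 mm (distance of any of drop_bottle, micro_rack, reagent_bottle, tape_roll, bench_timer, marker_black from where it was at the start of the episode above 0.02 m).
It also fails if it takes over 59 s, if anything falls off the work surface, if the arm or the gripper's body presses on something with over 40 N, if the wrist force passes 120 N, or if a joint passes its speed limit or range.

### The arm

A 6-joint arm with a two-finger parallel gripper is mounted at the origin on a cart in front of the work surface, level with it; the furniture and walls round the work are solid. World frame = base frame: x ahead of the robot, y to its left, z up, the work surface at z = 0. Lengths are in mm, angles in rad, forces in N, time in s.
With the tool pointing down it reaches from about 300 to 775 mm from the base axis. Payload 14.6 kg.
Tool frame: the origin (TCP) lies midway between the tips of the shut fingers; the grasp point (between the pads) lies 19 mm behind it; y points along the fingers, x is the direction in which the jaws open and shut, and the axes are right-handed (so a half turn about y gives the same grasp; the last joint's range is limited). The gripper opens to 94 mm and grips with 3 to 60 N. Pads are 16 mm wide; open, the fingers measure 119 mm over their backs; the gripper's body (75 mm by 177 mm) begins 78 mm behind the grasp point.
Start: joints at [-0.067, 0.3, 1.521, -0, 1.321, -0.067], TCP at [549.99, -0.002, 205.446] pointing down, gripper open.
Joint ranges: [-3.03, 3.03], [-0.79, 2.21], [0.23, 2.52], [-1.04, 4.18], [0, 3.07], [-2.55, 2.55]. Speed limits (rad/s): [2.22, 2.22, 2.57, 3.14, 3.14, 3.14].

### API

Orientations are given as [roll, pitch, yaw] about the fixed x, y, z axes, in that order (R = Rz(yaw) Ry(pitch) Rx(roll)).
In Python, from cell import manip gives the robot as it stands.
- The arm moves only by the tool servo_tool, never from a script. Its argument "commands" is a list of rows, each an object with "dp": the shift along the tool's x, y, z in mm, a list of three; "turn": the turn, a rotation vector about the tool's x, y, z in degrees, a list of three. A call has 1 to 5 rows; each row is the pose to reach, as a shift and turn from the pose measured when the call began, along the tool's axes at that moment; what a row does not reach only later rows make up. A row lasts 1/12 s, in which the tool goes at most 41.7 mm and 7.16 degrees, less where a joint would pass 70% of its speed; a pose out of reach is approached as far as the arm can. A call with a gripper value outside its range is refused whole. "grip" is the gripper command: -1 is fully open, 1 is shut, values between are in proportion, set as the call begins (left out, the last holds). The fingers move at their own pace and stop on an object; "force" is the grip in N (left out, the last holds). Time passes only in rows, so rows that repeat a pose let the fingers close. It gives the time, the measured TCP pose, the force and the opening at its end, in the units of the state.
- manip.read_state(): the state, without advancing time (a new reading comes with each control period).
- manip.camera(name): name is "scene" or "side" or "wrist"; returns a dict with "img" (384x512x3 uint8, red, green, blue), "depth" (384x512 float32, mm along the optical axis (not along the pixel's ray), 0 where there is no reading), "K" (3x3 intrinsics, pixels), "R" (3x3) and "t" (3): a world point X has camera coordinates R X + t; the wrist camera has in their place "hand_eye" (4x4, takes a point from camera to tool coordinates, whose origin is the TCP and whose axes are the tool frame's). Camera axes: x right, y down, z forward; pixel columns grow to the right and rows downward; lengths in mm; the calibration is good to about 2 mm. A picture is of the moment at which its call begins: read the wrist's pose just before it.
- manip.sign_off(): hands the job in, once; it reports no verdict.
The state is a dict: "clock": time; "joints": joint angles; "qd": joint speeds; "effort": joint torques, N m; "eef_pos": TCP position; "eef_rot": TCP orientation; "wrist_force": force on the tool from outside, world axes, zero at the start; "moment": the same for the moment, N m; "finger_gap": finger opening in mm.
Only numpy, scipy, OpenCV 4.12 (cv2) and the standard library are available. Lean on these libraries where they do the work, as an engineer would, in place of code of your own. Each camera call takes 0.05 s, during which the arm holds its last target.

## Working session

There is one attempt and no reset: what is moved stays moved. The work goes in short steps, Python scripts to look and compute and a tool call to move; the robot and the scene stay as the last step left them, time stands still between calls to the robot, and variables do not carry over. Pictures are saved under pics/ and viewed, and the job is handed in when it is done.

Besides the shell and the picture viewer there is one more tool, called after "Request:" as name(argument=value, ...) on one line, values as JSON. servo_tool: Moves the arm, as the interface text tells. Its arguments: {"type":"object","properties":{"commands":{"type":"array","items":{"type":"object","properties":{"dp":{"type":"array","items":{"type":"number"}},"turn":{"type":"array","items":{"type":"number"}}}}},"grip":{"type":"number"},"force":{"type":"number"}},"required":["commands"]}

```bash
mkdir -p pics; ls
cat > h.py <<'E'
import numpy as np,cv2
from cell import manip
def save(n,f):
    c=manip.camera(n); cv2.imwrite(f,c['img'][:,:,::-1]); np.savez(f.replace('.png','.npz'),**{k:v for k,v in c.items()})
    return c
def world(c):
    K=c['K'];h,w=c['depth'].shape
    u,v=np.meshgrid(np.arange(w),np.arange(h));d=c['depth']
    P=np.stack([(u-K[0,2])/K[0,0]*d,(v-K[1,2])/K[1,1]*d,d],-1)
    return (P-c['t'])@c['R']
E
python3 - <<'E'
from h import *
for n in('scene','side'):
    c=save(n,f'pics/{n}0.png'); print(n,c['R'],c['t'])
s=manip.read_state();print(s)
E
```

```text
pics
scene [[ 0.84068609 -0.54145096 -0.00881823]
 [-0.38352571 -0.58382868 -0.71557816]
 [ 0.38230215  0.60495862 -0.69847701]] [-494.35879124  297.33051153  983.05070761]
side [[-0.98207466 -0.1882146   0.01022834]
 [-0.07787705  0.35573789 -0.93133545]
 [ 0.17165233 -0.9154375  -0.36401877]] [ 557.57302993  178.96060807 1037.64366461]
{'clock': 0.1, 'joints': array([-6.65842211e-02,  3.00421633e-01,  1.52151699e+00,  5.13568194e-05,
        1.32066295e+00, -6.66041190e-02]), 'qd': array([ 0.00040029, -0.00132799, -0.00043145,  0.00154448, -0.00027053,
        0.00232391]), 'effort': array([ 1.84928511e-03, -5.32644153e+01, -3.53284299e+01,  7.10431044e-02,
        2.34944851e-02, -7.30603051e-05]), 'eef_pos': array([5.49775485e+02, 3.42125800e-02, 2.04940565e+02]), 'eef_rot': array([-1.57067954e+00,  1.00337126e-03,  7.21885668e-06]), 'wrist_force': array([0.09637738, 0.22193188, 0.1934013 ]), 'moment': array([ 0.03594766,  0.01695465, -0.04031502]), 'finger_gap': 94.25274575985335}
```

View pics/scene0.png

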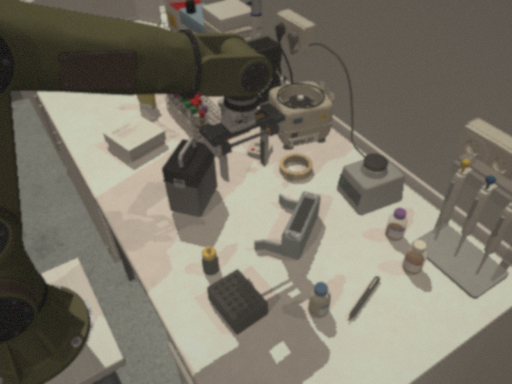

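View pics/side0.png

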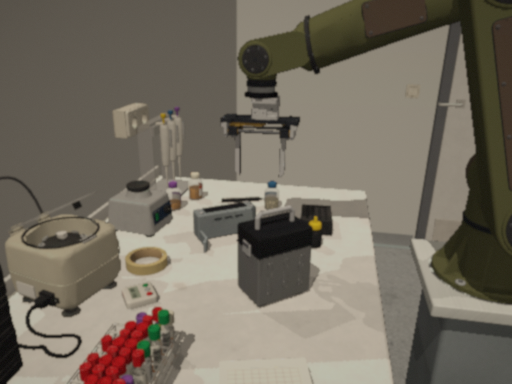

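The scene view shows the box at about (192,178), the dock at (293,222) with its mouth facing left, the drop bottle at (210,260) and the rack at (238,300). Next I'll build a top-down map.

```bash
cat > td.py <<'E'
from h import *
import sys
# x 250..850 , y -350..350, 1px=1mm, up = +x, left=+y
def topdown(files,out):
    pts=[];cols=[]
    for f in files:
        c=dict(np.load(f)); P=world(c); m=c['depth']>0
        pts.append(P[m]);cols.append(c['img'][m])
    P=np.concatenate(pts);C=np.concatenate(cols)
    m=(P[:,2]<215)&(P[:,2]>-10);P=P[m];C=C[m]
    o=np.argsort(P[:,2]);P=P[o];C=C[o]
    im=np.zeros((600,800,3),np.uint8)
    r=np.round(900-P[:,0]).astype(int);q=np.round(400-P[:,1]).astype(int)
    ok=(r>=1)&(r<599)&(q>=1)&(q<799)
    hs=cv2.applyColorMap(np.clip(P[:,2:3]*1.2,0,255).astype(np.uint8),cv2.COLORMAP_JET)[:,0]
    for a in(0,1):
        for b in (0,1): im[r[ok]+a,q[ok]+b]=hs[ok]
    cv2.imwrite(out,im)
topdown(sys.argv[2:],sys.argv[1])
E
python3 td.py pics/td0.png pics/scene0.npz pics/side0.npz
```

```text
(no output)
```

View pics/td0.png

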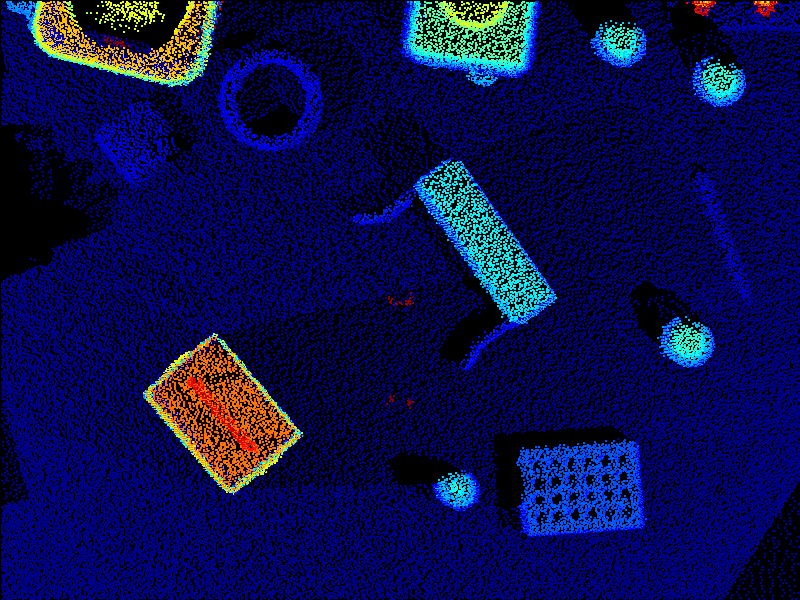

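The map shows the box centred near (222,413) px with its handle diagonal, the dock wall near (486,241) and the dropper bottle at (457,490). The path between them is clear. Next I'll fit the poses.

```bash
cat > fit.py <<'E'
from h import *
import sys
def cloud(files):
    return np.concatenate([world(c)[c['depth']>0] for c in (dict(np.load(f)) for f in files)])
def rect(Q,wx,wy,name,guess):
    # fit known-size rectangle centre/yaw: robust edges via percentiles at best angle
    best=None
    for a in np.radians(np.arange(-25,25,.25))+guess:
        e=np.array([[np.cos(a),np.sin(a)],[-np.sin(a),np.cos(a)]]);p=Q@e.T
        lo,hi=np.percentile(p,1,0),np.percentile(p,99,0);A=np.prod(hi-lo)
        if best is None or A<best[0]:best=(A,a,e,lo,hi)
    A,a,e,lo,hi=best;c=(lo+hi)/2@e
    print(name,'c',c.round(1),'yaw',round(a,4),'deg',round(np.degrees(a),2),'size',(hi-lo).round(1));return c,a
def go(files,bc,dock=True):
    P=cloud(files);D=None
    r=np.hypot(P[:,0]-bc[0],P[:,1]-bc[1])
    Q=P[(r<95)&(P[:,2]>150)&(P[:,2]<168)];
    b=rect(Q[:,:2],92,130,'box',np.radians(35))
    if dock:
        r=np.hypot(P[:,0]-659,P[:,1]+86)
        D=P[(r<110)&(P[:,2]>68)&(P[:,2]<82)];d=rect(D[:,:2],50,172,'dockwall',np.radians(35))
        print('origin',d[0]-25*np.array([np.cos(d[1]),np.sin(d[1])]))
    return b
if __name__=='__main__':
    for f in (['pics/scene0.npz'],['pics/side0.npz'],['pics/scene0.npz','pics/side0.npz']):
        print(f);go(f,(487,178))
E
python3 fit.py
```

```text
['pics/scene0.npz']
box c [484.9 174.3] yaw 0.6894 deg 39.5 size [125.2  90.2]
dockwall c [657.4 -87.3] yaw 0.624 deg 35.75 size [166.3  48.5]
origin [ 637.15532048 -101.92440618]
['pics/side0.npz']
box c [488.1 183.5] yaw 0.7112 deg 40.75 size [125.5  88.6]
dockwall c [660.8 -78.6] yaw 0.6196 deg 35.5 size [166.8  46.4]
origin [640.48727853 -93.08804145]
['pics/scene0.npz', 'pics/side0.npz']
box c [486.8 179.1] yaw 0.7156 deg 41.0 size [132.8  93. ]
dockwall c [659.5 -83.9] yaw 0.6283 deg 36.0 size [172.3  51.4]
origin [639.29089129 -98.56169389]
```

```bash
cat > plan.py <<'E'
from h import *
from scipy.spatial.transform import Rotation as Ro
def cur():
    s=manip.read_state();return s,s['eef_pos'],Ro.from_euler('xyz',s['eef_rot'])
def target(ang,tilt):
    u=np.array([np.cos(np.radians(ang)),np.sin(np.radians(ang)),0]);t=np.radians(tilt)
    y=u*np.sin(t)+np.array([0,0,-np.cos(t)]);x=np.cross([0,0,1],u)
    return Ro.from_matrix(np.stack([x,y,np.cross(x,y)],1))
def delta(p,ang,tilt):
    s,p0,R0=cur();R=target(ang,tilt)
    print('t',round(s['clock'],2),'pos',p0.round(1),'F',s['wrist_force'].round(1),'q',s['joints'].round(2))
    print('dp',R0.inv().apply(np.array(p)-p0).round(1),'turn',np.degrees((R0.inv()*R).as_rotvec()).round(1))
E
python3 -c "
from plan import *
delta((428,249,260),-50,0);delta((428,249,260),-50,40)"
```

```text
t 0.1 pos [549.8   0.  204.9] F [0.1 0.2 0.2] q [-0.07  0.3   1.52  0.    1.32 -0.07]
dp [-121.8  -54.9  249. ] turn [ -0.  -40.   -0.1]
t 0.1 pos [549.8   0.  204.9] F [0.1 0.2 0.2] q [-0.07  0.3   1.52  0.    1.32 -0.07]
dp [-121.8  -54.9  249. ] turn [-38.4 -38.3 -14. ]
```

Request:
servo_tool(commands=[{"dp": [0, -40, 0], "turn": [0, -7, 0]}, {"dp": [0, -75, 0], "turn": [0, -14, 0]}, {"dp": [-15, -80, 30], "turn": [0, -21, 0]}, {"dp": [-32, -80, 65], "turn": [0, -28, 0]}, {"dp": [-48, -80, 98], "turn": [0, -35, 0]}])

```text
clock: 0.52
eef_pos: [501.1, 98.9, 285.2]
eef_rot: [-1.57, 0.0, 0.616]
wrist_force: [0.1, -0.2, 0.1]
finger_gap: 94.1
```

```bash
python3 -c "
from plan import *
delta((428,249,280),-50,0);delta((428,249,280),-50,38)"
```

```text
t 0.52 pos [501.1  98.9 285.2] F [ 0.1 -0.2  0.1] q [ 0.12  0.16  1.51  0.    1.47 -0.49]
dp [ 27.    5.3 164.7] turn [-0.  -4.7 -0. ]
t 0.52 pos [501.1  98.9 285.2] F [ 0.1 -0.2  0.1] q [ 0.12  0.16  1.51  0.    1.47 -0.49]
dp [ 27.    5.3 164.7] turn [-38.   -4.5  -1.6]
```

Request:
servo_tool(commands=[{"dp": [6, 0, 38], "turn": [0, -4.5, 0]}, {"dp": [12, 2, 75], "turn": [-6, -4.5, 0]}, {"dp": [18, 3, 112], "turn": [-12, -4.5, 0]}, {"dp": [27, 5, 148], "turn": [-18, -4.5, -0.8]}, {"dp": [27, 5, 165], "turn": [-25, -4.5, -1]}])

```text
clock: 0.93
eef_pos: [426.8, 251.9, 280.9]
eef_rot: [-2.01, -0.004, 0.697]
wrist_force: [1.3, -0.7, -0.5]
finger_gap: 94.4
```

```bash
python3 -c "
from plan import *
delta((428,249,280),-50,38);delta((428,249,150),-50,38)"
```

```text
t 0.93 pos [426.8 251.9 280.9] F [ 1.3 -0.7 -0.5] q [ 0.69  0.13  1.61 -0.45  1.41  0.07]
dp [-0.9  2.1 -2.3] turn [-12.8  -0.2   0.2]
t 0.93 pos [426.8 251.9 280.9] F [ 1.3 -0.7 -0.5] q [ 0.69  0.13  1.61 -0.45  1.41  0.07]
dp [ -1.5 119.7  53. ] turn [-12.8  -0.2   0.2]
```

Request:
servo_tool(commands=[{"dp": [-1, 2, -2], "turn": [-7, 0, 0]}, {"dp": [-1, 40, 17], "turn": [-12.8, 0, 0]}, {"dp": [-1, 75, 34], "turn": [-12.8, 0, 0]}, {"dp": [-1, 105, 48], "turn": [-12.8, 0, 0]}, {"dp": [-1, 120, 53], "turn": [-12.8, 0, 0]}])

```text
clock: 1.35
eef_pos: [426.7, 248.6, 145.4]
eef_rot: [-2.233, 0.002, 0.699]
wrist_force: [0.4, 0.4, 0.1]
finger_gap: 93.9
```

```bash
python3 -c "
from plan import *
delta((428,249,50),-50,38)
save('side','pics/side1.png');save('scene','pics/scene1.png');delta((428,249,50),-50,38)"
```

```text
t 1.35 pos [426.7 248.6 145.4] F [0.4 0.4 0.1] q [ 0.79  0.31  1.8  -0.71  1.21  0.42]
dp [ 1.4 75.5 58.2] turn [-0.   0.1 -0.1]
t 1.45 pos [427.4 248.3 147. ] F [0.9 0.4 0.3] q [ 0.79  0.31  1.8  -0.71  1.21  0.42]
dp [ 1.  76.4 59.9] turn [-0.   0.  -0.1]
```

View pics/side1.png

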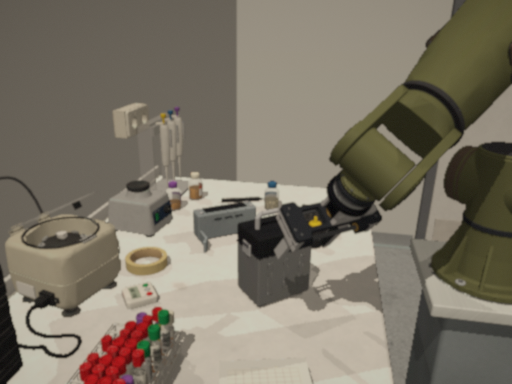

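View pics/scene1.png

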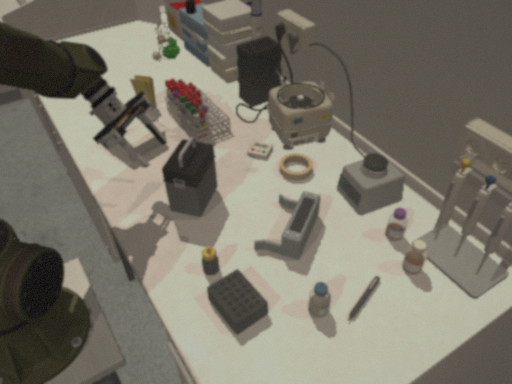

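Both views show the hand behind the box's -x side with the fingers spread evenly across it. I'll descend there.

Request:
servo_tool(commands=[{"dp": [1, 25, 20], "turn": [0, 0, 0]}, {"dp": [1, 50, 40], "turn": [0, 0, 0]}, {"dp": [1, 76, 60], "turn": [0, 0, 0]}, {"dp": [1, 90, 71], "turn": [0, 0, 0]}, {"dp": [1, 90, 71], "turn": [0, 0, 0]}])

```text
clock: 1.87
eef_pos: [427.2, 248.5, 30.6]
eef_rot: [-2.234, 0.005, 0.697]
wrist_force: [-0.1, 0.8, -0.9]
finger_gap: 94.0
```

```bash
python3 -c "
from plan import *
delta((428,249,14),-50,38)
save('side','pics/side2.png');save('scene','pics/scene2.png')
for n in('side','scene'):
  im=cv2.imread(f'pics/{n}2.png')
  im=im[170:320,200:380] if n=='side' else im[70:220,80:260]
  cv2.imwrite(f'pics/{n}2c.png',cv2.resize(im,None,fx=4,fy=4,interpolation=2))
"; python3 fit.py; python3 td.py pics/td2.png pics/scene2.npz pics/side2.npz
```

```text
t 1.87 pos [427.2 248.5  30.6] F [-0.1  0.8 -0.9] q [ 0.79  0.51  1.85 -0.8   1.03  0.61]
dp [ 1.  13.2 10.1] turn [ 0.   0.1 -0.3]
['pics/scene0.npz']
box c [484.9 174.3] yaw 0.6894 deg 39.5 size [125.2  90.2]
dockwall c [657.4 -87.3] yaw 0.624 deg 35.75 size [166.3  48.5]
origin [ 637.15532048 -101.92440618]
['pics/side0.npz']
box c [488.1 183.5] yaw 0.7112 deg 40.75 size [125.5  88.6]
dockwall c [660.8 -78.6] yaw 0.6196 deg 35.5 size [166.8  46.4]
origin [640.48727853 -93.08804145]
['pics/scene0.npz', 'pics/side0.npz']
box c [486.8 179.1] yaw 0.7156 deg 41.0 size [132.8  93. ]
dockwall c [659.5 -83.9] yaw 0.6283 deg 36.0 size [172.3  51.4]
origin [639.29089129 -98.56169389]
```

View pics/side2c.png

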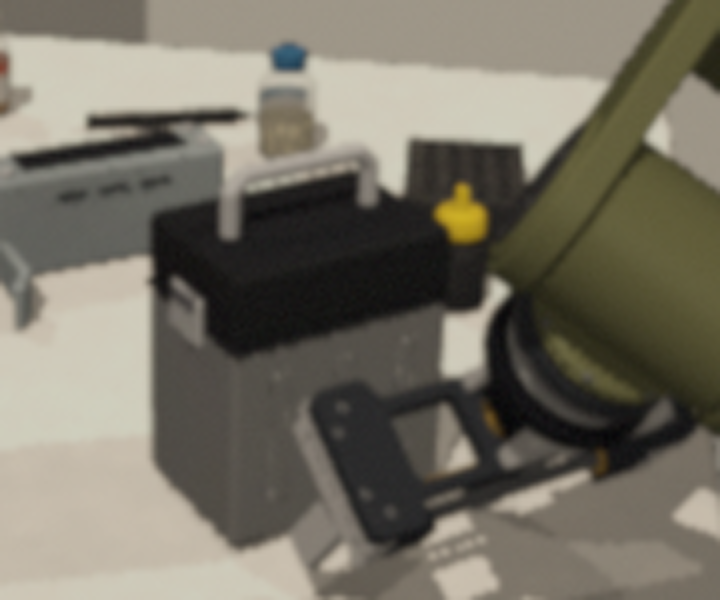

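View pics/scene2c.png

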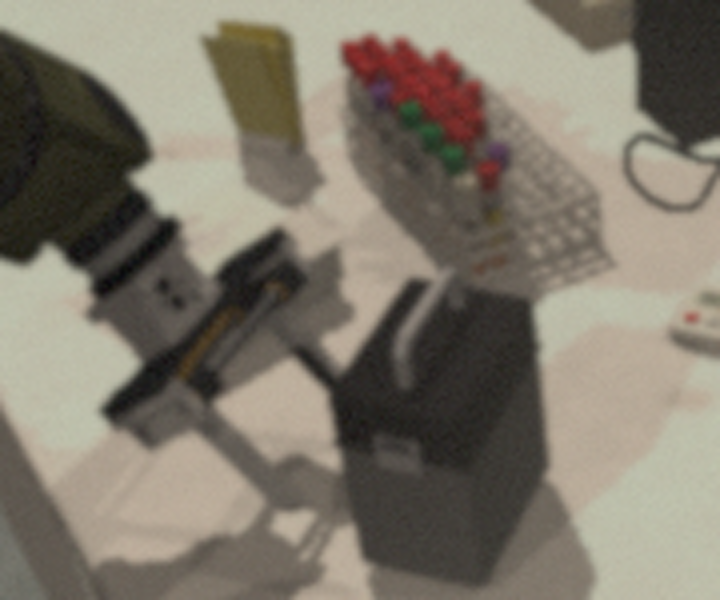

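View pics/td2.png

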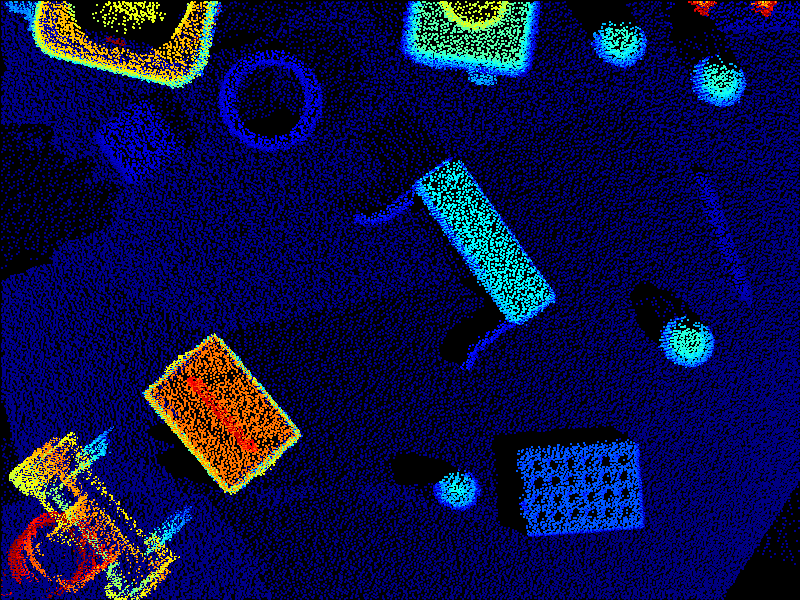

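Request:
servo_tool(commands=[{"dp": [0, 6, 5], "turn": [0, 0, 0]}, {"dp": [0, 13, 10], "turn": [0, 0, 0]}, {"dp": [0, 13, 10], "turn": [0, 0, 0]}])

```text
clock: 2.22
eef_pos: [428.5, 249.6, 17.1]
eef_rot: [-2.234, 0.0, 0.697]
wrist_force: [0.3, -0.3, -1.3]
finger_gap: 93.6
```

```bash
python3 -c "
from plan import *
u=np.array([np.cos(np.radians(-50)),np.sin(np.radians(-50)),0])
delta(np.array((428,249,14))+u*30,-50,38)
"
```

```text
t 2.22 pos [428.5 249.6  17.1] F [ 0.3 -0.3 -1.3] q [ 0.79  0.54  1.85 -0.81  1.01  0.63]
dp [ -0.8  21.  -21.8] turn [ 0. -0. -0.]
```

Request:
servo_tool(commands=[{"dp": [0, 6, -2.5], "turn": [0, 0, 0]}, {"dp": [0, 9, -6.5], "turn": [0, 0, 0]}, {"dp": [0, 12, -10.5], "turn": [0, 0, 0]}, {"dp": [0, 15, -14.5], "turn": [0, 0, 0]}, {"dp": [0, 17, -17], "turn": [0, 0, 0]}])

```text
clock: 2.63
eef_pos: [444.3, 230.7, 14.4]
eef_rot: [-2.234, -0.0, 0.697]
wrist_force: [0.7, 0.3, -0.1]
finger_gap: 94.3
```

Request:
servo_tool(commands=[{"dp": [0, 1, -1.2], "turn": [0, 0, 0]}, {"dp": [0, 2, -2.4], "turn": [0, 0, 0]}, {"dp": [0, 3, -3.6], "turn": [0, 0, 0]}, {"dp": [0, 4, -4.8], "turn": [0, 0, 0]}, {"dp": [0, 5, -6], "turn": [0, 0, 0]}])

```text
clock: 3.05
eef_pos: [449.4, 224.7, 14.2]
eef_rot: [-2.234, -0.0, 0.697]
wrist_force: [0.5, 0.5, 0.2]
finger_gap: 94.1
```

Request:
servo_tool(commands=[{"dp": [0, 1, -1.2], "turn": [0, 0, 0]}, {"dp": [0, 2, -2.4], "turn": [0, 0, 0]}, {"dp": [0, 3, -3.6], "turn": [0, 0, 0]}, {"dp": [0, 4, -4.8], "turn": [0, 0, 0]}, {"dp": [0, 5, -6], "turn": [0, 0, 0]}])

```text
clock: 3.47
eef_pos: [454.4, 219.0, 13.9]
eef_rot: [-2.234, -0.001, 0.697]
wrist_force: [-3.6, 6.3, 1.1]
finger_gap: 93.8
```

Contact is made: about 7 N along -u. Checking the box pose.

```bash
cat > chk.py <<'E'
from plan import *
import fit,sys
n=sys.argv[1];bc=(float(sys.argv[2]),float(sys.argv[3]))
U=np.array([np.cos(np.radians(-54.35)),np.sin(np.radians(-54.35))]);V=np.array([-U[1],U[0]])
for cam,d0 in (('scene',(657.4,-87.3)),('side',(660.8,-78.6))):
    save(cam,f'pics/{cam}{n}.png')
    c,a=fit.go([f'pics/{cam}{n}.npz'],bc,False)
    d=c-(np.array(d0)-71*U)
    print(cam,'rel seat along %.1f across %.1f yawerr %.1f'%(d@U,d@V,np.degrees(a)-35.65))
    c=dict(np.load(f'pics/{cam}{n}.npz'));P=world(c)[c['depth']>0]
    Q=P[(np.hypot(P[:,0]-bc[0],P[:,1]-bc[1])<60)&(P[:,2]>155)&(P[:,2]<168)]
    A=np.c_[Q[:,:2],np.ones(len(Q))];k=np.linalg.lstsq(A,Q[:,2],rcond=None)[0];print('tilt rad',k[:2].round(3))
s,p,R=cur();print(round(s['clock'],2),p.round(1),s['wrist_force'].round(1),s['joints'].round(2))
E
python3 chk.py 3 487 179
```

```text
box c [485.9 174.6] yaw 0.6981 deg 40.0 size [126.4  90.2]
scene rel seat along -241.8 across 13.3 yawerr 4.4
tilt rad [-0.003  0.005]
box c [489.1 183. ] yaw 0.6981 deg 40.0 size [124.4  88.1]
side rel seat along -241.7 across 13.0 yawerr 4.4
tilt rad [ 0.023 -0.026]
3.57 [454.4 219.   13.9] [-1.7  3.2  0.2] [ 0.71  0.54  1.86 -0.85  0.96  0.6 ]
```

```bash
cat > kin.py <<'E'
from plan import *
from scipy.optimize import least_squares
D=[([-.0666,.3004,1.5215,0,1.3207,-.0666],[549.8,0,204.9],[-1.5707,.001,0]),
([.12,.16,1.51,0,1.47,-.49],[501.1,98.9,285.2],[-1.57,0,.616]),
([.69,.13,1.61,-.45,1.41,.07],[426.8,251.9,280.9],[-2.01,-.004,.697]),
([.79,.31,1.8,-.71,1.21,.42],[427.4,248.3,147],[-2.233,.002,.699]),
([.79,.51,1.85,-.80,1.03,.61],[427.2,248.5,30.6],[-2.234,.005,.697]),
([.71,.54,1.86,-.85,.96,.6],[454.4,219,13.9],[-2.234,0,.697])]
def fk(q,k):
    h,a,L2,L3,L,off,c=k
    e=np.array([np.cos(q[0]),np.sin(q[0]),0]);n=np.array([-np.sin(q[0]),np.cos(q[0]),0]);z=np.array([0,0,1])
    d=lambda t:e*np.sin(t)+z*np.cos(t)
    W=z*h+e*a+L2*d(q[1])+L3*d(q[1]+q[2]+c)+off*n
    f=d(q[1]+q[2]); 
    # tool dir: rotate f by q4 about f of pitched dir by q5
    t=d(q[1]+q[2]+q[4]); t=Ro.from_rotvec(f*q[3]*SG).apply(t)
    return W+L*t,t
for SG in(1,-1):
  def res(k):
    r=[]
    for q,p,o in D:
        P,t=fk(q,k);y=Ro.from_euler('xyz',o).apply([0,1,0]);r+=list(P-p)+list((t-y)*100)
    return np.r_[r,np.array([k[0]-400,k[1],k[6]*100])*.01]
  s=least_squares(res,[400,0,450,400,300,36,0]);print(SG,s.cost,s.x.round(2));
  if SG==1 or s.cost<best[0]:best=(s.cost,s.x,SG)
SG=best[2];k=best[1]
P0=np.array([454.4,219]);
for tilt in (38,32,28):
  q=np.array(D[-1][0][:5])
  for fr in np.linspace(0,1,7):
    p=np.r_[P0+(np.array([589,15])-P0)*fr,14];ang=-50-4.35*fr;y=target(ang,tilt).apply([0,1,0])
    r=least_squares(lambda q:np.r_[fk(q,k)[0]-p,(fk(q,k)[1]-y)*300],q);q=r.x
    print(tilt,round(fr,2),q.round(2),round(r.cost,2))
E
python3 kin.py
```

```text
1 8.513800042023007 [ 2.1895e+02 -1.6600e+00  4.2580e+02  4.4993e+02  2.7117e+02  3.7560e+01
  9.0000e-02]
-1 28007.933740125256 [-2.9630e+02  1.0559e+02  6.1489e+02  4.1221e+02 -2.5683e+02  3.2130e+01
  6.1000e-01]
38 0.0 [ 0.71  0.54  1.86 -0.85  0.96] 0.0
38 0.17 [ 0.63  0.53  1.88 -0.89  0.92] 0.0
38 0.33 [ 0.54  0.53  1.88 -0.92  0.88] 0.0
38 0.5 [ 0.46  0.53  1.87 -0.94  0.84] 0.0
38 0.67 [ 0.38  0.54  1.86 -0.96  0.81] 0.0
38 0.83 [ 0.3   0.55  1.83 -0.98  0.78] 0.0
38 1.0 [ 0.22  0.57  1.8  -0.98  0.75] 0.0
32 0.0 [ 0.66  0.5   1.87 -0.74  0.9 ] 0.0
32 0.17 [ 0.58  0.5   1.87 -0.76  0.86] 0.0
32 0.33 [ 0.49  0.5   1.87 -0.78  0.83] 0.0
32 0.5 [ 0.41  0.5   1.86 -0.8   0.8 ] 0.0
32 0.67 [ 0.33  0.52  1.84 -0.81  0.77] 0.0
32 0.83 [ 0.26  0.53  1.81 -0.81  0.75] 0.0
32 1.0 [ 0.18  0.55  1.77 -0.81  0.73] 0.0
28 0.0 [ 0.63  0.48  1.87 -0.66  0.87] 0.0
28 0.17 [ 0.54  0.48  1.87 -0.67  0.84] 0.0
28 0.33 [ 0.46  0.48  1.87 -0.69  0.81] 0.0
28 0.5 [ 0.38  0.49  1.85 -0.69  0.78] 0.0
28 0.67 [ 0.3   0.5   1.83 -0.7   0.76] 0.0
28 0.83 [ 0.23  0.52  1.8  -0.69  0.74] 0.0
28 1.0 [ 0.15  0.55  1.76 -0.68  0.73] 0.0
```

```bash
cat > st.py <<'E'
from plan import *
import sys
a=[float(x) for x in sys.argv[1:]]  # x y z ang tilt
delta(a[:3],a[3],a[4])
E
python3 st.py 467.7 198.8 14 -51.5 36.5
```

```text
t 3.57 pos [454.4 219.   13.9] F [-1.7  3.2  0.2] q [ 0.71  0.54  1.86 -0.85  0.96  0.6 ]
dp [ -2.8  14.7 -19. ] turn [1.5 1.1 0.9]
```

Request:
servo_tool(commands=[{"dp": [-0.4, 2, -2.5], "turn": [0.2, 0.2, 0.1]}, {"dp": [-1, 5, -6], "turn": [0.5, 0.4, 0.3]}, {"dp": [-1.6, 8, -10], "turn": [0.8, 0.6, 0.5]}, {"dp": [-2.2, 11, -14.5], "turn": [1.2, 0.9, 0.7]}, {"dp": [-2.8, 14.7, -19], "turn": [1.5, 1.1, 0.9]}])

```text
clock: 3.98
eef_pos: [467.9, 199.2, 14.1]
eef_rot: [-2.206, -0.001, 0.673]
wrist_force: [-3.0, 5.7, 1.0]
finger_gap: 94.2
```

```bash
python3 chk.py 4 500 159; python3 st.py 484 174 14 -53.2 35
```

```text
box c [498.3 153.5] yaw 0.6632 deg 38.0 size [126.6  89.5]
scene rel seat along -217.4 across 11.1 yawerr 2.3
tilt rad [-0.006  0.007]
box c [502.3 162.3] yaw 0.6894 deg 39.5 size [123.4  87.6]
side rel seat along -217.1 across 11.7 yawerr 3.9
tilt rad [ 0.023 -0.026]
4.08 [468.1 198.6  14.1] [-0.1  2.2  0.7] [ 0.65  0.53  1.86 -0.84  0.93  0.56]
t 4.08 pos [468.1 198.6  14.1] F [-0.1  2.2  0.7] q [ 0.65  0.53  1.86 -0.84  0.93  0.56]
dp [ -2.8  17.4 -23.4] turn [1.4 1.4 1. ]
```

Tracking as planned; the box is upright.

Request:
servo_tool(commands=[{"dp": [-0.5, 3, -4], "turn": [0.2, 0.2, 0.2]}, {"dp": [-1, 6.5, -8.5], "turn": [0.5, 0.5, 0.4]}, {"dp": [-1.6, 10, -13.5], "turn": [0.8, 0.8, 0.6]}, {"dp": [-2.2, 13.5, -18.5], "turn": [1.1, 1.1, 0.8]}, {"dp": [-2.8, 17.4, -23.4], "turn": [1.4, 1.4, 1.0]}])

```text
clock: 4.5
eef_pos: [484.1, 174.5, 14.0]
eef_rot: [-2.182, -0.001, 0.643]
wrist_force: [-4.7, 6.8, 3.0]
finger_gap: 94.0
```

```bash
python3 st.py 500 149.5 14 -54.3 34
```

```text
t 4.5 pos [484.1 174.5  14. ] F [-4.7  6.8  3. ] q [ 0.58  0.52  1.86 -0.82  0.9   0.51]
dp [ -2.2  17.  -24.2] turn [1.  0.9 0.7]
```

Request:
servo_tool(commands=[{"dp": [-0.4, 3.4, -4.8], "turn": [0.2, 0.2, 0.1]}, {"dp": [-0.9, 6.8, -9.6], "turn": [0.4, 0.4, 0.3]}, {"dp": [-1.3, 10.2, -14.4], "turn": [0.6, 0.6, 0.4]}, {"dp": [-1.8, 13.6, -19.2], "turn": [0.8, 0.8, 0.6]}, {"dp": [-2.2, 17, -24.2], "turn": [1.0, 0.9, 0.7]}])

```text
clock: 4.92
eef_pos: [500.1, 150.0, 14.1]
eef_rot: [-2.164, -0.001, 0.623]
wrist_force: [-3.3, 6.5, 2.7]
finger_gap: 94.0
```

```bash
python3 chk.py 5 533 106;python3 st.py 516 125 14 -55 34
```

```text
box c [528.4 103.3] yaw 0.6152 deg 35.25 size [126.5  89.7]
scene rel seat along -159.1 across 6.2 yawerr -0.4
tilt rad [-0.004  0.005]
box c [538.9 116.3] yaw 0.6021 deg 34.5 size [108.4  88.5]
side rel seat along -158.4 across 14.5 yawerr -1.1
tilt rad [ 0.029 -0.027]
5.02 [500.2 149.4  14.1] [-0.8  2.2  0. ] [ 0.51  0.52  1.85 -0.81  0.88  0.46]
t 5.02 pos [500.2 149.4  14.1] F [-0.8  2.2  0. ] q [ 0.51  0.52  1.85 -0.81  0.88  0.46]
dp [ -1.4  16.3 -24. ] turn [0.  0.5 0.4]
```

Request:
servo_tool(commands=[{"dp": [-0.3, 3.3, -4.8], "turn": [0, 0.1, 0.1]}, {"dp": [-0.6, 6.6, -9.6], "turn": [0, 0.2, 0.2]}, {"dp": [-0.9, 9.9, -14.4], "turn": [0, 0.3, 0.3]}, {"dp": [-1.2, 13.2, -19.2], "turn": [0, 0.4, 0.4]}, {"dp": [-1.4, 16.5, -24], "turn": [0, 0.5, 0.4]}])

```text
clock: 5.43
eef_pos: [516.0, 125.5, 13.8]
eef_rot: [-2.164, 0.0, 0.612]
wrist_force: [-4.6, 6.9, 3.0]
finger_gap: 94.0
```

```bash
python3 st.py 534 98 14 -54.7 34
```

```text
t 5.43 pos [516.  125.5  13.8] F [-4.6  6.9  3. ] q [ 0.45  0.53  1.85 -0.82  0.85  0.42]
dp [ -1.   18.2 -27.3] turn [-0.  -0.2 -0.1]
```

Request:
servo_tool(commands=[{"dp": [-0.2, 3.6, -5.5], "turn": [0, 0, 0]}, {"dp": [-0.4, 7.2, -11], "turn": [0, -0.1, 0]}, {"dp": [-0.6, 10.8, -16.5], "turn": [0, -0.1, -0.1]}, {"dp": [-0.8, 14.4, -22], "turn": [0, -0.2, -0.1]}, {"dp": [-1, 18, -27.3], "turn": [0, -0.2, -0.1]}])

```text
clock: 5.85
eef_pos: [533.7, 98.5, 14.0]
eef_rot: [-2.164, 0.001, 0.616]
wrist_force: [-3.4, 5.0, 0.6]
finger_gap: 94.0
```

```bash
python3 chk.py 6 564 57;python3 st.py 550 73.5 14 -54.5 34
```

```text
box c [561.6  51.3] yaw 0.6021 deg 34.5 size [126.1  89.5]
scene rel seat along -97.4 across 3.0 yawerr -1.1
tilt rad [-0.002  0.003]
box c [574.7  66.2] yaw 0.624 deg 35.75 size [101.6  88.1]
side rel seat along -96.8 across 14.4 yawerr 0.1
tilt rad [ 0.026 -0.027]
5.95 [533.9  97.9  14. ] [0.8 2.  0.1] [ 0.39  0.53  1.84 -0.84  0.82  0.38]
t 5.95 pos [533.9  97.9  14. ] F [0.8 2.  0.1] q [ 0.39  0.53  1.84 -0.84  0.82  0.38]
dp [ -0.9  16.4 -24.2] turn [ 0.  -0.2 -0.2]
```

View pics/scene6.png

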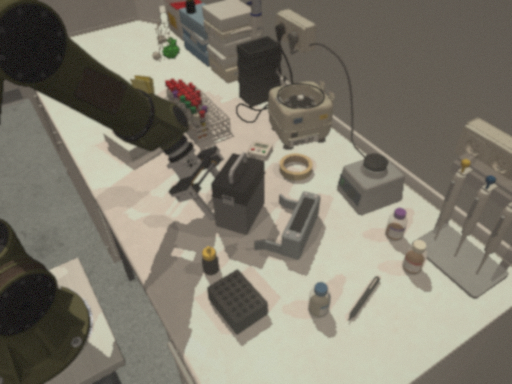

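The scene view shows the box upright at (240,192), squarely facing the dock mouth, with the bystanders untouched. I'll keep pushing.

Request:
servo_tool(commands=[{"dp": [-0.2, 3.3, -4.8], "turn": [0, 0, 0]}, {"dp": [-0.4, 6.6, -9.6], "turn": [0, 0, 0]}, {"dp": [-0.6, 9.9, -14.4], "turn": [0, -0.1, -0.1]}, {"dp": [-0.8, 13.2, -19.2], "turn": [0, -0.1, -0.1]}, {"dp": [-0.9, 16.5, -24], "turn": [0, -0.2, -0.2]}])

```text
clock: 6.37
eef_pos: [549.7, 74.2, 13.8]
eef_rot: [-2.164, -0.0, 0.621]
wrist_force: [-4.5, 7.3, 3.7]
finger_gap: 93.9
```

```bash
python3 st.py 567 47 14 -54.4 34
```

```text
t 6.37 pos [549.7  74.2  13.8] F [-4.5  7.3  3.7] q [ 0.33  0.54  1.83 -0.85  0.79  0.33]
dp [ -1.8  17.8 -26.8] turn [-0. -0. -0.]
```

Request:
servo_tool(commands=[{"dp": [-0.3, 3.6, -5.3], "turn": [0, 0, 0]}, {"dp": [-0.6, 7.1, -10.6], "turn": [0, 0, 0]}, {"dp": [-0.9, 10.7, -16], "turn": [0, 0, 0]}, {"dp": [-1.2, 14.2, -21.3], "turn": [0, 0, 0]}, {"dp": [-1.5, 17.8, -26.8], "turn": [0, 0, 0]}])

```text
clock: 6.78
eef_pos: [566.9, 47.7, 13.9]
eef_rot: [-2.164, 0.0, 0.622]
wrist_force: [-3.8, 6.1, 1.3]
finger_gap: 94.1
```

```bash
python3 chk.py 7 597 5;python3 st.py 581.5 26 14 -54.4 34
```

```text
box c [594.9   1. ] yaw 0.6065 deg 34.75 size [126.8  89.6]
scene rel seat along -37.2 across 0.6 yawerr -0.9
tilt rad [-0.001  0.005]
box c [606.1  14.3] yaw 0.6152 deg 35.25 size [107.5  87.9]
side rel seat along -36.3 across 9.7 yawerr -0.4
tilt rad [ 0.025 -0.03 ]
6.88 [567.1  47.1  13.9] [-0.3  1.   1. ] [ 0.27  0.55  1.81 -0.86  0.76  0.28]
t 6.88 pos [567.1  47.1  13.9] F [-0.3  1.   1. ] q [ 0.27  0.55  1.81 -0.86  0.76  0.28]
dp [ -0.5  14.2 -21.2] turn [-0. -0. -0.]
```

View pics/scene7.png

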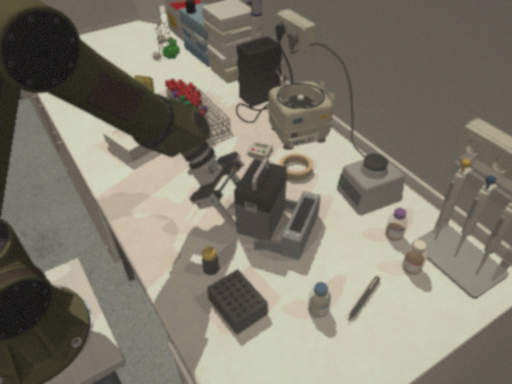

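Well centred: 37 mm remain. I'll push 26 mm, then go slowly while watching the force.

Request:
servo_tool(commands=[{"dp": [-0.1, 3, -4.5], "turn": [0, 0, 0]}, {"dp": [-0.2, 6, -9], "turn": [0, 0, 0]}, {"dp": [-0.3, 9, -13.5], "turn": [0, 0, 0]}, {"dp": [-0.4, 12, -17.5], "turn": [0, 0, 0]}, {"dp": [-0.5, 14.2, -21.2], "turn": [0, 0, 0]}])

```text
clock: 7.3
eef_pos: [581.2, 26.6, 13.8]
eef_rot: [-2.164, 0.001, 0.621]
wrist_force: [-3.2, 5.3, 0.5]
finger_gap: 94.2
```

Request:
servo_tool(commands=[{"dp": [0, 0.8, -1.2], "turn": [0, 0, 0]}, {"dp": [0, 1.6, -2.4], "turn": [0, 0, 0]}, {"dp": [0, 2.4, -3.6], "turn": [0, 0, 0]}, {"dp": [0, 3.2, -4.8], "turn": [0, 0, 0]}, {"dp": [0, 4, -6], "turn": [0, 0, 0]}])

```text
clock: 7.72
eef_pos: [585.0, 21.4, 13.6]
eef_rot: [-2.163, 0.001, 0.621]
wrist_force: [-4.7, 5.4, 3.5]
finger_gap: 93.7
```

Request:
servo_tool(commands=[{"dp": [0, 0.5, -0.7], "turn": [0, 0, 0]}, {"dp": [0, 1, -1.5], "turn": [0, 0, 0]}])

```text
clock: 7.88
eef_pos: [585.6, 20.8, 13.6]
eef_rot: [-2.163, 0.001, 0.622]
wrist_force: [-5.5, 7.2, 4.3]
finger_gap: 93.4
```

```bash
python3 chk.py 8 614 -20
```

```text
box c [613.4 -26. ] yaw 0.6196 deg 35.5 size [126.2  89.3]
scene rel seat along -4.5 across 0.0 yawerr -0.1
tilt rad [-0.004  0.005]
box c [623.8 -12.4] yaw 0.624 deg 35.75 size [108.8  89.4]
side rel seat along -4.4 across 8.6 yawerr 0.1
tilt rad [ 0.023 -0.033]
7.98 [585.7  20.7  13.6] [-5.6  6.4  3.2] [ 0.21  0.56  1.78 -0.86  0.74  0.23]
```

Request:
servo_tool(commands=[{"dp": [0, 0.6, -0.8], "turn": [0, 0, 0]}, {"dp": [0, 1.1, -1.6], "turn": [0, 0, 0]}, {"dp": [0, 1.4, -2.0], "turn": [0, 0, 0]}])

```text
clock: 8.23
eef_pos: [586.6, 19.5, 13.5]
eef_rot: [-2.163, 0.001, 0.622]
wrist_force: [-5.5, 7.0, 4.9]
finger_gap: 93.6
```

Request:
servo_tool(commands=[{"dp": [0, 0.6, -0.8], "turn": [0, 0, 0]}, {"dp": [0, 1.1, -1.6], "turn": [0, 0, 0]}])

```text
clock: 8.4
eef_pos: [587.2, 18.8, 13.5]
eef_rot: [-2.163, 0.002, 0.623]
wrist_force: [-5.3, 7.1, 4.1]
finger_gap: 93.7
```

Request:
servo_tool(commands=[{"dp": [0, 0.6, -0.8], "turn": [0, 0, 0]}, {"dp": [0, 0.9, -1.3], "turn": [0, 0, 0]}])

```text
clock: 8.57
eef_pos: [587.7, 18.4, 13.5]
eef_rot: [-2.162, 0.002, 0.623]
wrist_force: [-6.2, 6.3, 4.7]
finger_gap: 93.9
```

```bash
python3 chk.py 9 616 -24
```

```text
box c [615.8 -28.1] yaw 0.6109 deg 35.0 size [127.9  89.6]
scene rel seat along -1.3 across 0.7 yawerr -0.6
tilt rad [-0.004  0.002]
box c [625.7 -14.5] yaw 0.6065 deg 34.75 size [108.6  89.5]
side rel seat along -1.5 across 8.8 yawerr -0.9
tilt rad [ 0.022 -0.03 ]
8.67 [587.7  18.3  13.5] [-5.7  7.3  4.9] [ 0.2   0.56  1.78 -0.86  0.74  0.22]
```

Not at the stop yet (force is still only friction level). Continue until the force rises.

Request:
servo_tool(commands=[{"dp": [0, 0.6, -0.8], "turn": [0, 0, 0]}, {"dp": [0, 1.1, -1.6], "turn": [0, 0, 0]}])

```text
clock: 8.83
eef_pos: [588.3, 17.6, 13.5]
eef_rot: [-2.162, 0.002, 0.623]
wrist_force: [-6.1, 6.8, 5.1]
finger_gap: 93.7
```

Request:
servo_tool(commands=[{"dp": [0, 0.6, -0.8], "turn": [0, 0, 0]}, {"dp": [0, 1.1, -1.6], "turn": [0, 0, 0]}])

```text
clock: 9.0
eef_pos: [588.9, 16.9, 13.5]
eef_rot: [-2.162, 0.002, 0.624]
wrist_force: [-6.7, 9.2, 5.8]
finger_gap: 93.9
```

Request:
servo_tool(commands=[{"dp": [0, 0.6, -0.8], "turn": [0, 0, 0]}, {"dp": [0, 1.1, -1.6], "turn": [0, 0, 0]}])

```text
clock: 9.17
eef_pos: [589.3, 16.5, 13.3]
eef_rot: [-2.161, 0.003, 0.624]
wrist_force: [-15.2, 17.0, 11.4]
finger_gap: 93.7
```

The force jumped from about 11 to 23 N, so the box is at the stop. Checking the pose.

```bash
python3 chk.py 10 618 -26; python3 -c "
from plan import *
print(manip.read_state()['moment'].round(2))
im=cv2.imread('pics/scene10.png')[130:270,190:340];cv2.imwrite('pics/s10c.png',cv2.resize(im,None,fx=4,fy=4,interpolation=2))"
```

```text
box c [617.  -29.6] yaw 0.637 deg 36.5 size [127.1  89.8]
scene rel seat along 0.6 across 0.8 yawerr 0.9
tilt rad [-0.003  0.002]
box c [627.  -16.3] yaw 0.6109 deg 35.0 size [108.8  89.1]
side rel seat along 0.7 across 8.9 yawerr -0.6
tilt rad [ 0.025 -0.031]
9.27 [589.3  16.6  13.4] [-12.6  12.8   8.8] [ 0.2   0.56  1.78 -0.86  0.74  0.21]
[ 1.34  1.43 -0.41]
```

View pics/s10c.png

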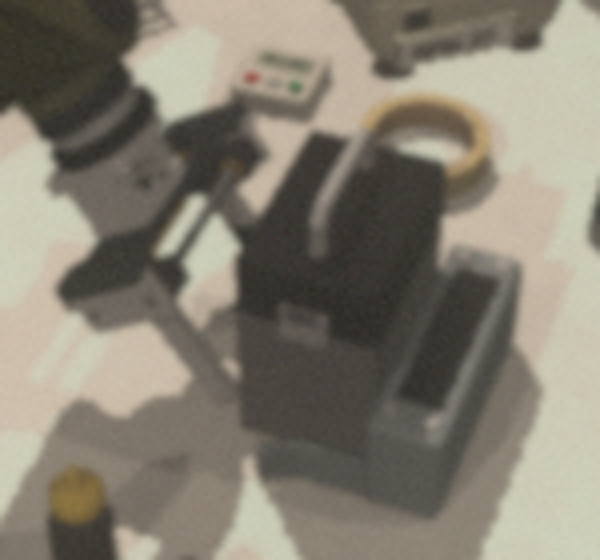

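The crop shows the box flush against the stop wall and between the cheeks. I'll retreat along the approach direction, then go up.

Request:
servo_tool(commands=[{"dp": [0, -1.1, 1.7], "turn": [0, 0, 0]}, {"dp": [0, -4, 6], "turn": [0, 0, 0]}, {"dp": [0, -10, 15], "turn": [0, 0, 0]}, {"dp": [0, -20, 30], "turn": [0, 0, 0]}, {"dp": [0, -32, 48], "turn": [0, 0, 0]}])

```text
clock: 9.68
eef_pos: [554.8, 63.8, 13.2]
eef_rot: [-2.161, 0.003, 0.623]
wrist_force: [0.4, 0.8, 0.6]
finger_gap: 94.2
```

Request:
servo_tool(commands=[{"dp": [0, -14, 21], "turn": [0, 0, 0]}, {"dp": [0, -28, 42], "turn": [0, 0, 0]}, {"dp": [0, -53, 35], "turn": [0, 0, 0]}, {"dp": [0, -78, 25], "turn": [0, 0, 0]}, {"dp": [0, -95, 15], "turn": [0, 0, 0]}])

```text
clock: 10.1
eef_pos: [515.9, 118.5, 85.2]
eef_rot: [-2.161, 0.003, 0.624]
wrist_force: [0.3, -0.6, -0.3]
finger_gap: 94.7
```

Request:
servo_tool(commands=[{"dp": [0, 0, 0], "turn": [0, 0, 0]}, {"dp": [0, 0, 0], "turn": [0, 0, 0]}, {"dp": [0, 0, 0], "turn": [0, 0, 0]}])

```text
clock: 10.35
eef_pos: [515.3, 118.5, 84.3]
eef_rot: [-2.161, 0.004, 0.624]
wrist_force: [0.4, -0.3, -0.4]
finger_gap: 94.1
```

```bash
python3 chk.py 11 618 -26; python3 td.py pics/td11.png pics/scene11.npz pics/side11.npz; python3 -c "
from fit import *
go(['pics/scene11.npz'],(618,-26));go(['pics/side11.npz'],(618,-26))"
```

```text
box c [617.1 -29.6] yaw 0.6196 deg 35.5 size [126.3  89.3]
scene rel seat along 0.6 across 0.9 yawerr -0.1
tilt rad [-0.002  0.003]
box c [619.7 -20.9] yaw 0.6283 deg 36.0 size [126.1  88.8]
side rel seat along 0.1 across 0.3 yawerr 0.4
tilt rad [ 0.024 -0.034]
10.45 [515.3 118.2  83.9] [ 0.8  0.6 -0.1] [ 0.44  0.39  1.84 -0.74  0.95  0.27]
box c [617.1 -29.6] yaw 0.6196 deg 35.5 size [126.3  89.3]
dockwall c [653.7 -77.8] yaw 0.3272 deg 18.75 size [165.7 103.2]
origin [629.98399463 -85.83144834]
box c [619.7 -20.9] yaw 0.6283 deg 36.0 size [126.1  88.8]
dockwall c [703.8 -16.2] yaw 0.5105 deg 29.25 size [ 31.7 101.5]
origin [682.00346326 -28.37165389]
```

View pics/td11.png

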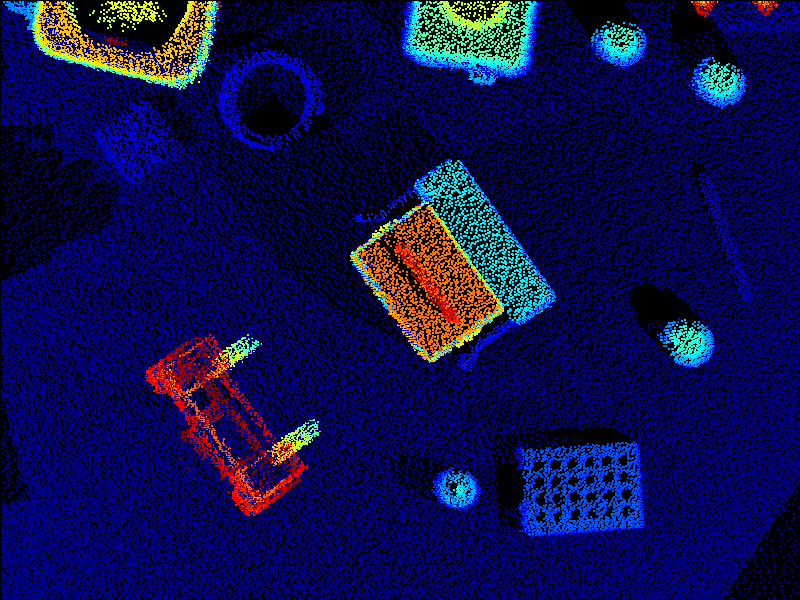

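View pics/side11.png

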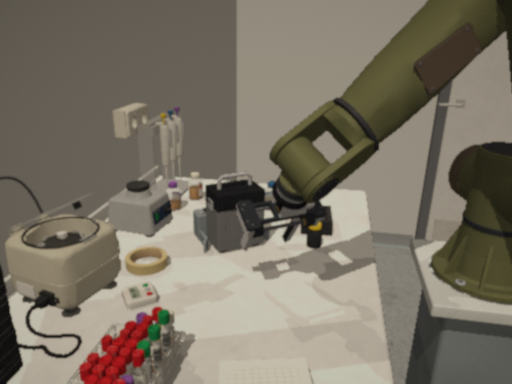

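The box is home: both cameras put it within 1 mm along, 1 mm across and 0.5° of square. The hand is clear and the bystanders are where they were. Handing in.

```bash
python3 -c "
from cell import manip
print(manip.sign_off())"
```

```text
the job is handed in; nothing more can be done
None
```

The battery box is in the dock against the back stop, and I handed the job in at about 10.5 s of the 59 s allowed. No verdict was reported.

I pushed the box with both open fingers, with the hand leaned back 34–38° and the fingertips about 14 mm above the bench. I stopped when the contact force rose from about 11 N to about 23 N, which showed the box had met the stop. I then drew the hand back along the approach direction and raised it clear.

**Final pose:** the two cameras put the box 0.6 mm and 0.1 mm from home along the dock, and 0.9 mm and 0.3 mm across it. It is square within 0.4° and upright.

**Robot and bystanders:** the wrist force is near zero, so the robot is touching nothing. The before and after maps show no bystander moved.

**Checks that disagreed:**
- **Position:** the two cameras differ by about 9 mm in absolute position, so I measured the box relative to the dock in each camera.
- **Side camera, during the push:** the arm hid part of the box, and its across readings of 9–14 mm were wrong. They agreed with the scene camera once the hand was clear.
- **Side camera tilt:** it read a constant lean of about 0.03–0.04 rad from before the push to the end, while the scene camera read about 0.004. I took it as that camera's bias.
- **Dock refit at the end:** it failed because the box and hand got into the fitted points, so I used the starting dock fit.

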